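Run a sample carrier round a curved guide track to its bay

TASK

Set the sample carrier down in the flared loading end of the guide track, then slide it along the track, round the bend and up the blue outfeed leg until it has pushed the red arrival flag fully home, and let go of it there. Go gently: feel your way through the bend without wedging the carrier against the rails or ramming the end stop, and leave the beaker and the capped tube alone.

Things in the scene. Friction and masses are not known exactly. Their poses are not given: they have to be found in the camera images.
- guide: Rails of the fixed guide track, on a 4 mm thick grey deck. Origin: on the table under the centre of its bend, where a low black knob stands; z up, x from the loading end towards the bend. The lane between its rigid rails is 47 mm wide (48 mm on the blue leg); forcing the carrier off the lane's line builds up some 5 to 20 N per mm. Nothing on it stands more than 30 mm above the table.
- mouth (a point): Point on the deck (4 mm above the table) in the middle of the flared loading end, at x -113, y -65 mm of the guide. The flare is open above, x -135 to -85, and narrows from 79 to 47 mm. Beyond x -85 lips reach 4.5 mm in over the carrier's foot, 14.5 to 20 mm above the deck: the carrier goes in only here, and cannot be lifted out further on. Same axes as the guide.
- bend_start (a point): Point on the deck at lane centre (x 0, y -65 mm of the guide) where the straight from the mouth runs into a left-hand bend of 65 mm centre-line radius about the guide's origin. The bend turns at least 75 degrees; a straight blue leg then leaves it on its tangent, clamped anywhere from 75 to 100 degrees of turn. That angle differs each time and is not reported: feel or see it.
- carrier_grip (a point): Loose sample carrier, about 0.25 kg, standing on the table at first: round white foot 44 mm across, 12 mm high; 22 mm round neck up to 22 mm; orange block 26 x 26 mm from 22 to 66 mm above its underside; white cap up to 77 mm. Point: centre of the orange block, 44 mm above the underside; x and y square to its faces, z up.
- flag (a joint): Travel of the red bumper (arrival flag) across the end of the blue leg, m: 0 forward (it starts at 0 to 0.003), 0.015 fully home at a hard stop. It slides with about 3 N of friction and stays where left. Fully home, the carrier that pushed it stands 85 mm up the leg from the end of the bend, its centre 107 mm from the guide's origin.
- beaker_mid (a point): Small clear beaker, 45 mm across and 59 mm high, loose bystander; the point is its centre, 30 mm up.
- tube_mid (a point): Pink-capped tube standing upright, 34 mm across and 113 mm high, loose bystander; the point is its centre, 56 mm up.
- carrier: The same carrier, origin at the centre of its underside.
There are look-alikes about, which are no part of the job. Leave any purple or yellow look-alike of the carrier alone.

How it is judged:
By the outcome, as a careful person would: the job done as asked, in the order asked, and still so for the second after the job is handed in, with the robot touching nothing.
It also fails if it takes over 72 s, if anything falls off the work surface, if the arm or the gripper's body presses on something with over 40 N, if the wrist force passes 120 N, or if a joint passes its speed limit or range.

ROBOT

A 7-joint arm with a two-finger parallel gripper is mounted at the origin on a cart in front of the work surface, level with it; the furniture and walls round the work are solid. World frame = base frame: x ahead of the robot, y to its left, z up, the work surface at z = 0. Lengths are in m, angles in rad, forces in N, time in s.
With the tool pointing down it reaches from about 0.425 to 0.925 m from the base axis. Payload 6.8 kg.
Tool frame: the origin (TCP) lies at the very end of the fingers, on their centre line; the grasp point (between the pads) lies 19 mm behind it (bot.grip_depth is the distance from the TCP to the grasp point, in m); z points along the fingers, y is the direction in which the jaws open and shut (so a half turn about z gives the same grasp; the last joint's range is limited). The gripper opens to 85 mm and grips with 20 to 120 N. Pads are 22 mm wide; open, the fingers measure 114 mm over their backs; the gripper's body (76 mm by 85 mm) begins 54 mm behind the grasp point. The pads swing forward as they close: fully open they stand 13 mm farther back than shut.
Start: joints at [-1.336, 0.477, 0.022, 1.555, -0.011, 1.109, -0.083], TCP at [0.227, 0.636, 0.231] pointing down, gripper open.
Joint ranges: [-2.96, 2.96], [-0.34, 2.1], [-1.41, 1.46], [0.24, 2.44], [-1.37, 4.51], [0.17, 1.92], [-2.96, 2.96]. Speed limits (rad/s): [2.39, 2.39, 3.14, 3.14, 3.14, 3.14, 3.14].

INTERFACE

Orientations are given as a unit quaternion [w, x, y, z].
In Python, from station import bot gives the robot as it stands.
- The arm moves only by the tool step_arm, never from a script. Its argument "increments" is a list of rows, each a list of 7 numbers: the shift along the world's x, y, z in m, then the turn, a rotation vector about the world's x, y, z in degrees, then the gripper command: -1 is fully open, 1 is shut, values between are in proportion. In form: [[dx, dy, dz, rx, ry, rz, fingers], ...]. A call has 1 to 10 rows; each row is the pose to reach, as a shift and turn from the pose commanded when the call began; what a row does not reach only later rows make up. A row lasts 1/12 s, in which the tool goes at most 41.7 mm and 7.16 degrees, less where a joint would pass 70% of its speed; a pose out of reach is approached as far as the arm can. A call with a gripper value outside its range is refused whole. The fingers move at their own pace and stop on an object; "force" is the grip in N (left out, the last holds). Time passes only in rows, so rows that repeat a pose let the fingers close. It gives the time, the measured TCP pose, the force and the opening at its end, in the units of the state.
- bot.get_obs(): the state, without advancing time (a new reading comes with each control period).
- bot.read_camera(name): name is "scene" or "top" or "wrist"; returns a dict with "color" (384x512x3 uint8, red, green, blue), "intrinsics" (3x3 intrinsics, pixels), "extrinsics" (4x4, takes a point from camera to world coordinates). Camera axes: x right, y up, looking along -z (the intrinsics and any distortion apply to the point x, -y, -z); pixel columns grow to the right and rows downward; lengths in m; the calibration is good to about 2 mm. A picture is of the moment at which its call begins. There is no depth.
- bot.hand_in(): hands the job in, once; it reports no verdict.
Trained networks look in the newest picture that a camera, given by its name, has taken for a name from the list of things; names that differ only in an ending like _2 or _b are one class to them, and where a whole thing is asked for, a point or a joint stands for the part that bears it (a point fixed in the world has none). Each returns a list of dicts, best first, with "conf" (0 to 1); they miss things now and then, are a little off and sometimes report something else, mostly with a low value. They report only what shows in the picture. A call takes as long as a camera call. They do not tell look-alikes from the thing itself.
- bot.recognise(thing, camera): "location" ([column, row] as shares, 0 to 1, of the picture: columns of its width, rows of its height, amid what is visible of it).
- bot.place_of(thing, camera): "location" ([column, row] as shares, 0 to 1, of the picture: columns of its width, rows of its height: a listed point, or the origin of a listed thing).
The state is a dict: "t": time; "q": joint angles; "joint_vel": joint speeds; "joint_torque": joint torques, N m; "eef_pos": TCP position; "tool_rot": TCP orientation; "contact_force": force on the tool from outside, world axes, zero at the start; "torque": the same for the moment, N m; "gripper_width": opening from 0.0 (shut) to 1.0 (fully open).
Only numpy, scipy, OpenCV 4.12 (cv2) and the standard library are available. Lean on these libraries where they do the work, as an engineer would, in place of code of your own. Each camera call takes 0.05 s, during which the arm holds its last target.

## Working session

There is one attempt and no reset: what is moved stays moved. The work goes in short steps, Python scripts to look and compute and a tool call to move; the robot and the scene stay as the last step left them, time stands still between calls to the robot, and variables do not carry over. Pictures are saved under pics/ and viewed, and the job is handed in when it is done.

Besides the shell and the picture viewer there is one more tool, called after "Request:" as name([rows], argument=value, ...), one row to a line, values as JSON. step_arm: Moves the arm, as the interface text tells. Its arguments: {"type":"object","properties":{"increments":{"type":"array","items":{"type":"array","items":{"type":"number"}}},"force":{"type":"number"}},"required":["increments"]}

```bash
ls; mkdir -p pics; cat > h.py <<'E'
import numpy as np, cv2
from station import bot
def snap(n,tag):
    c=bot.read_camera(n); cv2.imwrite(f'pics/{tag}.png',cv2.cvtColor(c['color'],cv2.COLOR_RGB2BGR)); 
    np.savez(f'pics/{tag}.npz',K=c['intrinsics'],E=c['extrinsics'],img=c['color']); return c
def toworld(c,px,z):
    K=np.array(c['intrinsics'] if 'intrinsics' in c else c['K']);E=np.array(c['extrinsics'] if 'extrinsics' in c else c['E'])
    d=np.linalg.inv(K)@np.array([px[0],px[1],1.0]); d=np.array([d[0],-d[1],-d[2]])
    d=E[:3,:3]@d; o=E[:3,3]; return o+d*(z-o[2])/d[2]
def topx(c,p):
    K=np.array(c['intrinsics'] if 'intrinsics' in c else c['K']);E=np.array(c['extrinsics'] if 'extrinsics' in c else c['E'])
    q=E[:3,:3].T@(np.array(p)-E[:3,3]); u=K@np.array([q[0],-q[1],-q[2]]); return u[:2]/u[2]
E
python3 - <<'E'
from h import *
o=bot.get_obs(); print({k:np.round(v,3).tolist() for k,v in o.items()})
for n in ['scene','top']:
    c=snap(n,n+'0')
    print(n,list(c.keys()),np.round(c['intrinsics'],1).tolist(),np.round(c['extrinsics'],3).tolist())
    for t,z in [('carrier_grip',.044),('mouth',.004),('bend_start',.004),('guide',0),('flag',.02),('beaker_mid',.03),('tube_mid',.056),('carrier',0)]:
        for r in bot.place_of(t,n) if t!='flag' else bot.recognise(t,n):
            px=np.array(r['location'])*[512,384]; print(t,round(r['conf'],2),px.round(1),toworld(c,px,z).round(4))
E
```

```text
pics
{'t': 0.0, 'q': [-1.336, 0.478, 0.022, 1.556, -0.011, 1.109, -0.083], 'joint_vel': [0.001, -0.001, 0.001, -0.001, -0.0, 0.001, -0.002], 'joint_torque': [0.0, -59.646, 1.608, -28.12, 0.013, 0.009, 0.0], 'eef_pos': [0.227, 0.635, 0.23], 'tool_rot': [-0.0, 0.171, 0.985, -0.001], 'contact_force': [-0.291, -0.405, -0.283], 'torque': [-0.049, -0.026, -0.001], 'gripper_width': 1.001}
scene ['color', 'intrinsics', 'extrinsics'] [[392.1, 0.0, 259.0], [0.0, 392.1, 195.3], [0.0, 0.0, 1.0]] [[0.656, 0.333, -0.678, -0.122], [-0.755, 0.287, -0.589, -0.562], [-0.002, 0.898, 0.439, 0.463], [0.0, 0.0, 0.0, 1.0]]
carrier_grip 0.93 [210.  179.6] [0.5118 0.1611 0.044 ]
carrier_grip 0.87 [172.  188.1] [0.4126 0.1946 0.044 ]
carrier_grip 0.85 [286.9 222.1] [ 0.4655 -0.13    0.044 ]
mouth 0.93 [234.  218.6] [0.4526 0.0165 0.004 ]
bend_start 0.73 [268.9 204.4] [0.5634 0.0006 0.004 ]
guide 0.64 [253.2 194.8] [0.585  0.0735 0.    ]
flag 0.46 [252.1 173.5] [0.6579 0.1425 0.02  ]
beaker_mid 0.72 [298.  260.1] [ 0.3851 -0.2179  0.03  ]
tube_mid 0.94 [254.5 235.9] [ 0.3646 -0.1272  0.056 ]
carrier 0.94 [207.
[... 337 characters left out ...]
, 0.0, 0.0, 1.0]]
carrier_grip 0.74 [171.4 232.6] [0.4042 0.1751 0.044 ]
carrier_grip 0.53 [301.1 211.3] [ 0.4642 -0.1207  0.044 ]
carrier_grip 0.19 [251.8 170.4] [ 0.5584 -0.0029  0.044 ]
mouth 0.76 [243.7 215.9] [0.4554 0.0133 0.004 ]
bend_start 0.9 [248.5 171.6] [0.5668 0.0063 0.004 ]
guide 0.82 [224.9 168.1] [0.5749 0.0656 0.    ]
flag 0.42 [195.1 128.7] [0.6687 0.1436 0.02  ]
beaker_mid 0.84 [344. 254.] [ 0.3709 -0.2216  0.03  ]
beaker_mid 0.36 [305.9 247.8] [ 0.3819 -0.1343  0.03  ]
tube_mid 0.65 [302.4 249. ] [ 0.3768 -0.1232  0.056 ]
carrier 0.76 [300.1 213.4] [ 0.4671 -0.1231  0.    ]
carrier 0.69 [176.4 233.7] [0.4069 0.1734 0.    ]
carrier 0.59 [185.3 195.9] [0.5005 0.1591 0.    ]
```

```bash
python3 - <<'E'
import cv2
for n in ['scene0','top0']:
    i=cv2.imread(f'pics/{n}.png'); 
    r=i[100:300,100:370]if n=='top0' else i[110:310,110:380]
    cv2.imwrite(f'pics/{n}_z.png',cv2.resize(r,None,fx=2.96,fy=2.96,interpolation=cv2.INTER_CUBIC))
E
```

```text
(no output)
```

View pics/scene0_z.png

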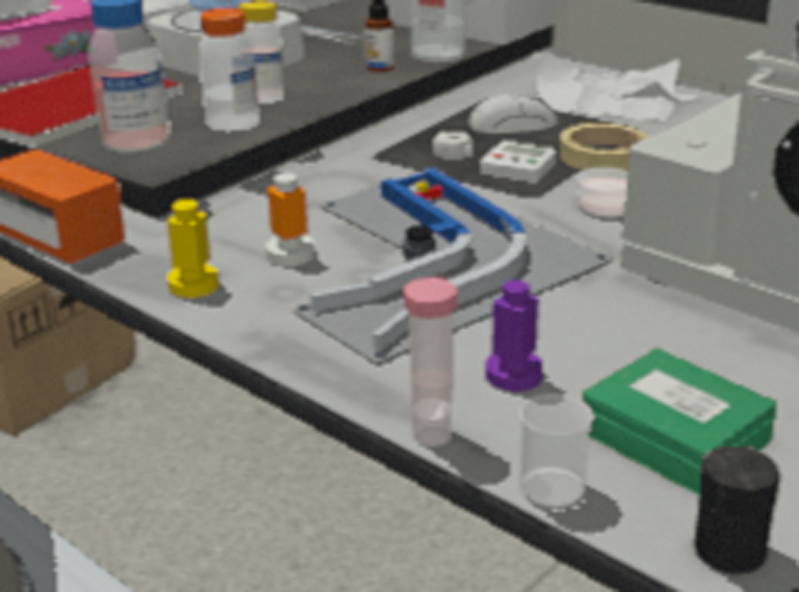

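View pics/top0_z.png

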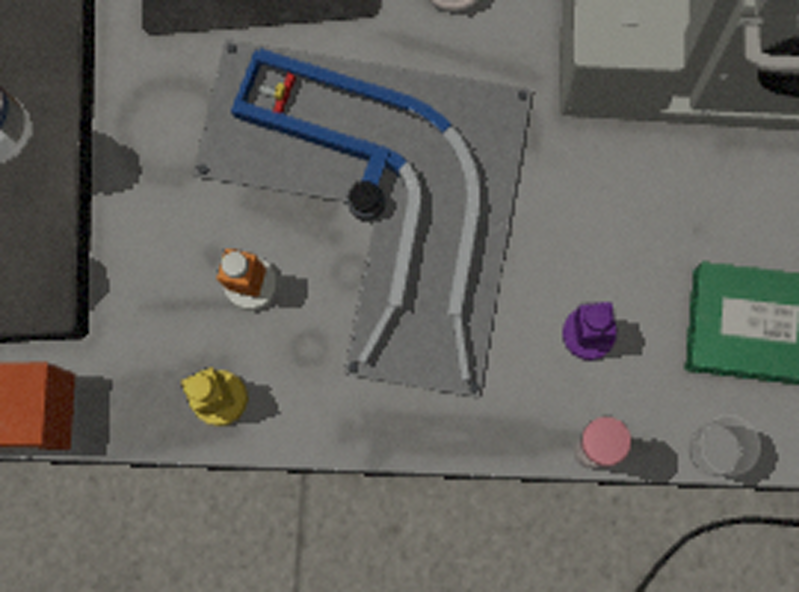

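View pics/scene0.png

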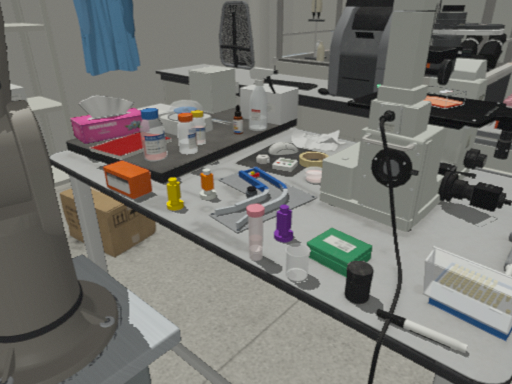

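View pics/top0.png

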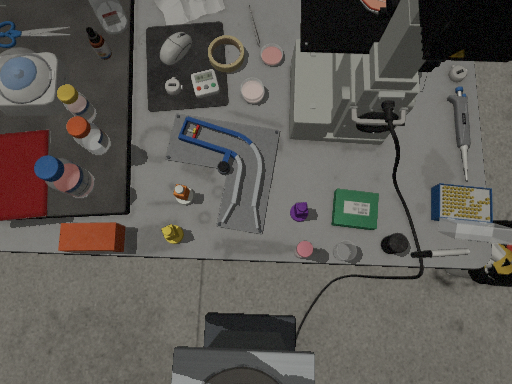

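```bash
cat > g.py <<'E'
import numpy as np
def lines(leg):
    L=[]
    for s in (-1,1):
        L.append([(-85,-65+s*19,24),(0,-65+s*19,24)])
        L.append([(-135,-65+s*39.5,24),(-85,-65+s*23.5,24)])
        a=np.radians(np.arange(0,leg+1,5)); r=65-s*19
        L.append([(r*np.sin(t),-r*np.cos(t),24) for t in a])
        t=np.radians(leg); e=np.array([r*np.sin(t),-r*np.cos(t)]); d=np.array([np.cos(t),np.sin(t)])
        L.append([(*e,24),(*(e+107*d),24)])
    return L
def tow(p,pose):
    x,y,th=pose; p=np.array(p,float)/1000; c,s=np.cos(th),np.sin(th)
    return np.array([x+c*p[0]-s*p[1],y+s*p[0]+c*p[1],p[2]])
E
cat > ov.py <<'E'
import sys
from h import *; from g import *
def overlay(cam,pose,leg,out,roi,f=2.96):
    d=np.load(f'pics/{cam}.npz'); img=cv2.cvtColor(d['img'],cv2.COLOR_RGB2BGR)
    x0,y0,x1,y1=roi; z=cv2.resize(img[y0:y1,x0:x1],None,fx=f,fy=f,interpolation=cv2.INTER_CUBIC)
    for l in lines(leg):
        pts=[((topx(d,tow(p,pose))-[x0,y0]+.5)*f).astype(int) for p in l]
        for a,b in zip(pts[:-1],pts[1:]): cv2.line(z,tuple(map(int,a)),tuple(map(int,b)),(0,255,0),1)
    for p in [(0,0,20),(-113,-65,4),(0,-65,4)]:
        q=((topx(d,tow(p,pose))-[x0,y0]+.5)*f).astype(int); cv2.circle(z,tuple(map(int,q)),3,(255,0,255),1)
    cv2.imwrite(f'pics/{out}.png',z)
E
python3 - <<'E'
from ov import *
# initial pose: mouth(.4545,.0145) bend(.565,.004)
th=np.arctan2(.0045-.0145,.566-.4545); print(np.degrees(th))
m=np.array([.454,.0145]);b=np.array([.566,.0045]);c=(m+b)/2
R=np.array([[np.cos(th),-np.sin(th)],[np.sin(th),np.cos(th)]])
o=c-R@[-.0565,-.065]; print(o)
pose=(*o,th)
overlay('top0',pose,75,'ov_top',(140,100,300,240),4.5)
overlay('scene0',pose,75,'ov_scene',(180,150,350,250),4.5)
E
```

```text
-5.124923345979057
[0.57208042 0.06919314]
```

View pics/ov_top.png

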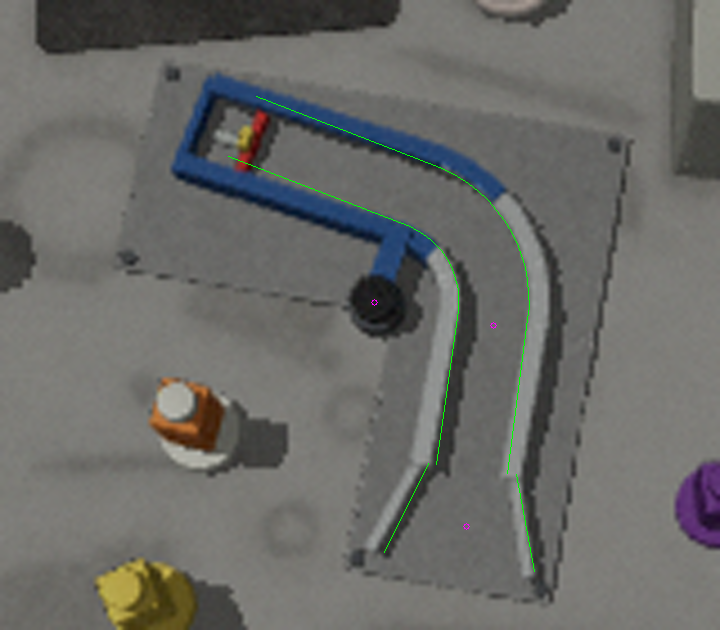

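View pics/ov_scene.png

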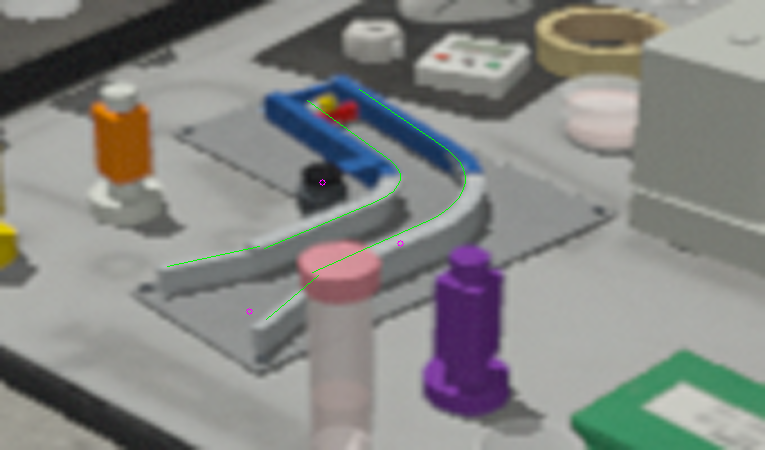

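Request:
step_arm([
  [0,0,0.035,0,0,0,-1],
  [0.01,-0.02,0.065,0,0,-5,-1],
  [0.027,-0.055,0.075,0,0,-10,-1],
  [0.043,-0.092,0.075,0,0,-15,-1],
  [0.06,-0.13,0.075,0,0,-20,-1],
  [0.077,-0.168,0.075,0,0,-25,-1],
  [0.094,-0.205,0.075,0,0,-30,-1],
  [0.11,-0.242,0.075,0,0,-35,-1],
  [0.126,-0.28,0.075,0,0,-40,-1],
  [0.143,-0.317,0.075,0,0,-45,-1],
])

```text
t: 1.73
eef_pos: [0.3702, 0.3167, 0.3066]
tool_rot: [-0.0, 0.536, 0.844, 0.0]
contact_force: [0.4, 0.4, -0.3]
gripper_width: 1.002
```

Request:
step_arm([
  [0.017,-0.035,0,0,0,-5,-1],
  [0.033,-0.072,0,0,0,-5,-1],
  [0.05,-0.109,0,0,0,-5,-1],
  [0.067,-0.145,0,0,0,-5,-1],
  [0.083,-0.182,0,0,0,-5,-1],
  [0.09,-0.198,0,0,0,-5,-1],
  [0.09,-0.198,0,0,0,-5,-1],
  [0.09,-0.198,0,0,0,-5,-1],
])

```text
t: 2.4
eef_pos: [0.4601, 0.1199, 0.3065]
tool_rot: [-0.0, 0.572, 0.82, 0.0]
contact_force: [-0.2, 0.3, 0.0]
gripper_width: 0.998
```

```bash
python3 - <<'E'
from h import *
o=bot.get_obs(); print({k:np.round(v,3).tolist() for k,v in o.items()})
for n in ['wrist','top']:
    c=snap(n,n+'1')
    print(n,np.round(c['intrinsics'],1).tolist(),np.round(c['extrinsics'],3).tolist())
    for t,z in [('carrier_grip',.044),('mouth',.004),('bend_start',.004),('guide',0),('carrier',0)]:
        for r in bot.place_of(t,n):
            px=np.array(r['location'])*[512,384]; print(t,round(r['conf'],2),px.round(1),toworld(c,px,z).round(4))
E
```

```text
{'t': 2.4, 'q': [-0.842, 0.059, 0.484, 1.945, -0.031, 1.144, 0.007], 'joint_vel': [-0.029, 0.003, -0.043, 0.0, -0.006, 0.001, -0.008], 'joint_torque': [1.718, -28.566, 2.451, -28.61, 0.235, 0.01, 0.137], 'eef_pos': [0.46, 0.12, 0.306], 'tool_rot': [-0.0, 0.572, 0.82, 0.0], 'contact_force': [-0.197, 0.326, 0.011], 'torque': [0.047, 0.004, 0.004], 'gripper_width': 0.998}
wrist [[296.0, 0.0, 251.3], [0.0, 296.0, 187.2], [0.0, 0.0, 1.0]] [[0.938, -0.331, -0.098, 0.436], [0.345, 0.899, 0.268, 0.187], [-0.001, -0.285, 0.958, 0.449], [0.0, 0.0, 0.0, 1.0]]
carrier_grip 0.89 [229.4  93.9] [0.4063 0.183  0.044 ]
carrier_grip 0.8 [288.  138.3] [0.4999 0.156  0.044 ]
carrier_grip 0.76 [203.4 293.2] [ 0.4662 -0.1186  0.044 ]
mouth 0.62 [228.1 203.8] [0.4559 0.0237 0.004 ]
bend_start 0.64 [285.4 239.6] [ 0.5653 -0.003   0.004 ]
guide 0.61 [308.4 203.8] [0.5773 0.0669 0.    ]
carrier 0.97 [232.1  98.5] [0.4089 0.1779 0.    ]
carrier 0.62 [208.1 278.1] [ 0.4679 -0.1197  0.    ]
carrier 0.59 [287.1 135.3] [0.5038 0.1563 0.    ]
top [[375.9, 0.0, 256.5], [0.0, 375.9, 197.6], [0.0, 0.0, 1.0]] [[0.037, 0.977, -0.212, 0.307], [-0.999, 0.035, -0.012, -0.027], [-0.005, 0.212, 0.977, 0.901], [0.0, 0.0, 0.0, 1.0]]
carrier_grip 0.87 [301.8 207.7] [ 0.4728 -0.1222  0.044 ]
carrier_grip 0.73 [184.4 189. ] [0.5076 0.1533 0.044 ]
carrier_grip 0.58 [167.2 232.6] [0.4038 0.1848 0.044 ]
mouth 0.8 [242. 220.] [0.4452 0.0169 0.004 ]
bend_start 0.65 [249.7 173.2] [0.5629 0.0032 0.004 ]
guide 0.96 [225.1 168.7] [0.5735 0.0652 0.    ]
carrier 0.74 [173.5 235. ] [0.4035 0.18   0.    ]
carrier 0.54 [298.4 210.3] [ 0.4745 -0.1189  0.    ]
```

View pics/wrist1.png

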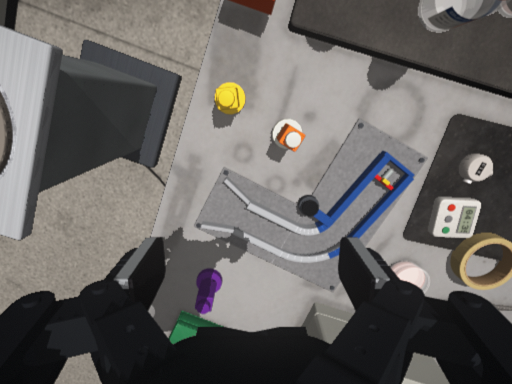

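```bash
python3 - <<'E'
from ov import *
pose=(0.5735,.0670,np.radians(-5.5))
overlay('wrist1',pose,78,'ov_w1',(190,100,420,290),3.4)
overlay('top1',pose,78,'ov_t1',(140,100,300,240),4.5)
d=np.load('pics/wrist1.npz')['img']; 
cv2.imwrite('pics/car_w1.png',cv2.resize(cv2.cvtColor(d[105:165,255:325],cv2.COLOR_RGB2BGR),None,fx=8,fy=8,interpolation=cv2.INTER_CUBIC))
E
```

```text
(no output)
```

View pics/ov_w1.png

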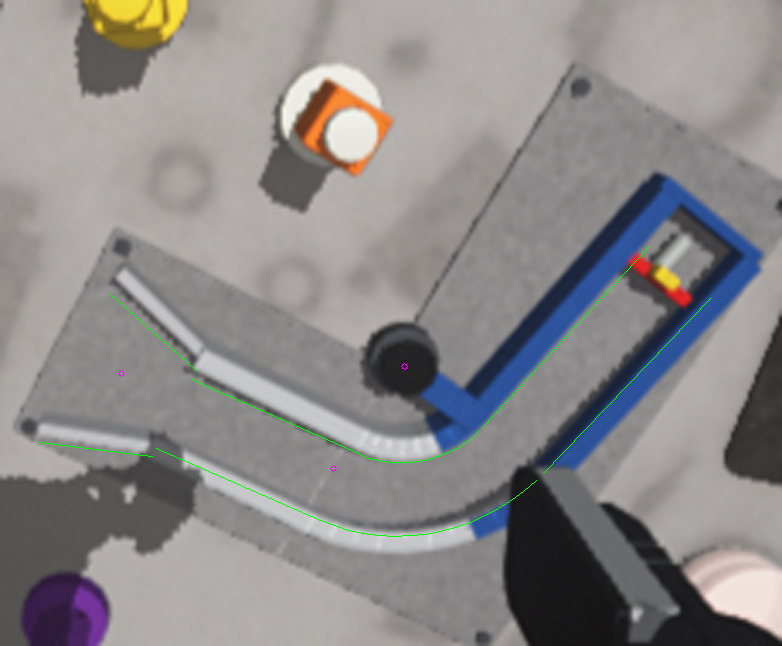

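View pics/ov_t1.png

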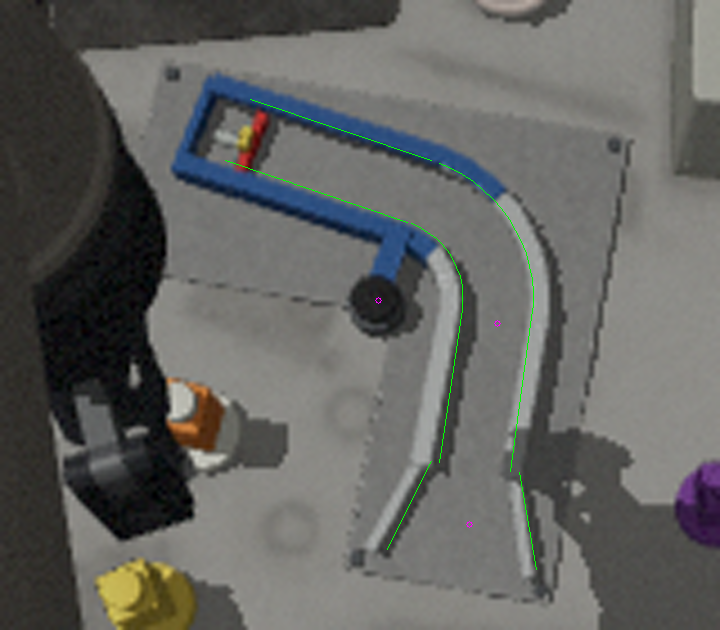

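View pics/car_w1.png

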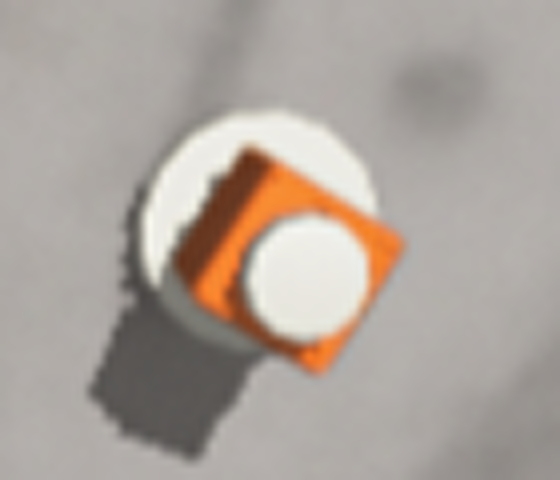

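```bash
python3 - <<'E'
from ov import *
d=np.load('pics/wrist1.npz')['img']; 
def z(a,roi,f,out):
    x0,y0,x1,y1=roi; i=cv2.resize(cv2.cvtColor(a[y0:y1,x0:x1],cv2.COLOR_RGB2BGR),None,fx=f,fy=f,interpolation=cv2.INTER_CUBIC)
    for x in range(x0,x1,10):
        cv2.line(i,(int((x-x0)*f),0),(int((x-x0)*f),6),(0,0,255),1); cv2.putText(i,str(x),(int((x-x0)*f),16),0,.35,(0,0,255),1)
    for y in range(y0,y1,10):
        cv2.line(i,(0,int((y-y0)*f)),(6,int((y-y0)*f)),(0,0,255),1); cv2.putText(i,str(y),(8,int((y-y0)*f)+4),0,.35,(0,0,255),1)
    cv2.imwrite(f'pics/{out}.png',i)
z(d,(190,170,340,270),5.3,'zw1a'); z(d,(300,140,420,250),5.3,'zw1b')
t=np.load('pics/top0.npz')['img']; z(t,(170,110,290,240),4.6,'zt0')
E
```

```text
(no output)
```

View pics/zw1a.png

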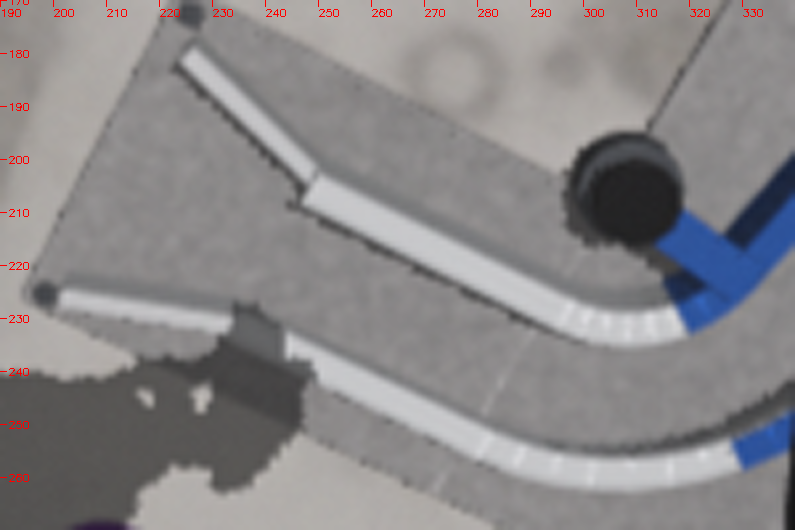

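View pics/zw1b.png

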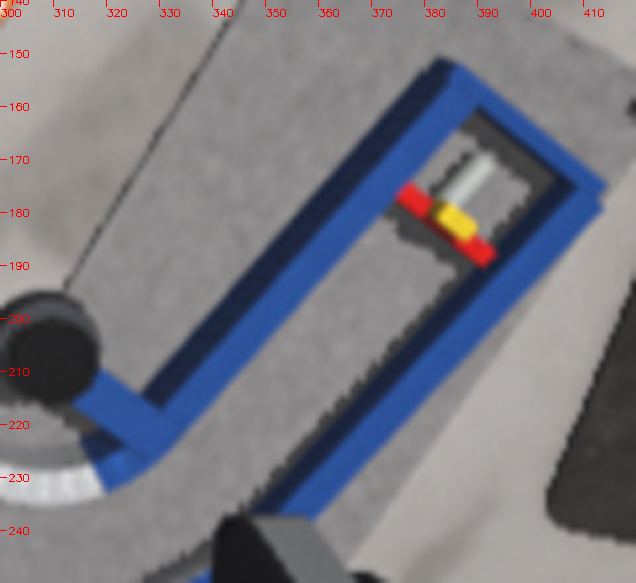

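View pics/zt0.png

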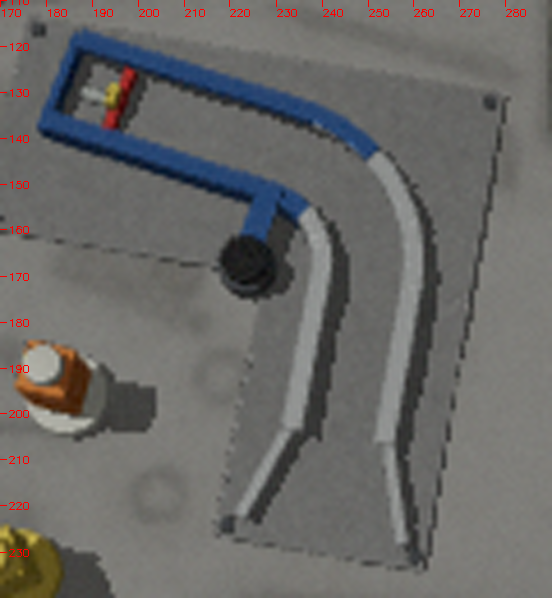

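```bash
cat > fit.py <<'E'
from h import *; from g import *
from scipy.optimize import least_squares
W=np.load('pics/wrist1.npz');T=np.load('pics/top0.npz')
# kind: sl,sr straight; al,ar arc; bl,br blue
P=[('w','sl',247,208.7),('w','sl',295.7,231.3),('w','al',310.8,235.5),('w','al',321.1,232.8),('w','sr',243.8,232.8),('w','sr',282.5,251.1),('w','ar',305.1,256.8),('w','ar',328.7,253.4),
('w','bl',328.3,227.2),('w','bl',375.1,174.9),('w','bl',389.6,160.8),('w','br',353.8,237.2),('w','br',392.5,190.6),('w','br',407.5,176.2),
('t','sl',235.2,203.9),('t','sl',241.3,168.7),('t','al',236.3,156.7),('t','sr',252.2,205.7),('t','sr',257.4,168.7),('t','ar',250.4,143.7),
('t','br',198.3,124.8),('t','br',235.2,136.5),('t','bl',186.3,134.3),('t','bl',225.4,149.1),('w','k',310,206.5),('t','k',223.5,166.8)]
def res(v,full=True):
    x,y,th,leg,zb,wx,wy,tx,ty,kz=v; r=[]
    c,s=np.cos(th),np.sin(th); u=np.array([np.cos(leg),np.sin(leg)]); n=np.array([-u[1],u[0]])
    for cam,k,a,b in P:
        z=.024+(zb if k[0]=='b' else 0)
        if k=='k': z=kz
        p=toworld(W if cam=='w' else T,(a,b),z)[:2]*1000+([wx,wy] if cam=='w' else [tx,ty])
        d=p-[x,y]; q=np.array([c*d[0]+s*d[1],-s*d[0]+c*d[1]])
        if k=='k': r+=list(.7*q); continue
        sg=1 if k[1]=='l' else -1
        if k[0]=='s': e=q[1]-(-65+sg*19)
        elif k[0]=='a': e=np.hypot(*q)-(65-sg*19)
        else: e=q@n-(-65+sg*19.5)
        r.append(e)
    return np.array(r+[wx/2,wy/2,tx/2,ty/2,(zb-.003)/.003,(kz-.025)/.01])
s=least_squares(res,[573,67,np.radians(-5.5),np.radians(78),.003,0,0,0,0,.025],x_scale=[1,1,.02,.02,.002,1,1,1,1,.005],loss='soft_l1')
v=s.x; print(v.round(4),np.degrees(v[2:4]).round(2))
for p,e in zip([p for p in P if p[1]!='k'],s.fun): print(p,round(e,2),end='; ')
E
python3 fit.py
```

```text
[ 5.73779e+02  6.85566e+01 -1.19800e-01  1.39610e+00 -4.40000e-03
 -1.85070e+00 -2.68000e-02  1.85070e+00  2.68000e-02  1.92000e-02] [-6.86 79.99]
('w', 'sl', 247, 208.7) 0.32; ('w', 'sl', 295.7, 231.3) 1.36; ('w', 'al', 310.8, 235.5) 0.56; ('w', 'al', 321.1, 232.8) -0.19; ('w', 'sr', 243.8, 232.8) 0.04; ('w', 'sr', 282.5, 251.1) -0.39; ('w', 'ar', 305.1, 256.8) 0.19; ('w', 'ar', 328.7, 253.4) 0.78; ('w', 'bl', 328.3, 227.2) 0.49; ('w', 'bl', 375.1, 174.9) 0.96; ('w', 'bl', 389.6, 160.8) -1.14; ('w', 'br', 353.8, 237.2) -4.37; ('w', 'br', 392.5, 190.6) 1.75; ('w', 'br', 407.5, 176.2) -0.11; ('t', 'sl', 235.2, 203.9) 0.66; ('t', 'sl', 241.3, 168.7) 0.63; ('t', 'al', 236.3, 156.7) -5.16; ('t', 'sr', 252.2, 205.7) -1.98; ('t', 'sr', 257.4, 168.7) 0.02; ('t', 'ar', 250.4, 143.7) 4.66; ('t', 'br', 198.3, 124.8) 1.18; ('t', 'br', 235.2, 136.5) 0.56; ('t', 'bl', 186.3, 134.3) -4.51; ('t', 'bl', 225.4, 149.1) 0.45;
```

```bash
python3 - <<'E'
from h import *
W=np.load('pics/wrist1.npz')
f=lambda x,y:(x/8+255-.5,y/8+105-.5)
print('cap',toworld(W,f(307,277),.077)); print('foot',toworld(W,f(262,230),.012))
C=[toworld(W,f(*p),.066)[:2] for p in [(273,163),(405,243),(322,375),(195,298)]]
for i in range(4):
    d=C[(i+1)%4]-C[i]; print(C[i].round(4),np.hypot(*d).round(4),np.degrees(np.arctan2(d[1],d[0])).round(1))
print(np.mean(C,0))
T=np.load('pics/top0.npz')
g=lambda x,y:(x/4.6+170-.5,y/4.6+110-.5)
print('top cap',toworld(T,g(42,364),.077),'foot',toworld(T,g(68,398),.012))
S=np.load('pics/scene0.npz')
h=lambda x,y:(x/4.5+180-.5,y/4.5+150-.5)
print('scene cap',toworld(S,h(118,88),.077),'foot', toworld(S,h(125,196),.012))
E
```

```text
cap [0.50074432 0.15966431 0.077     ]
foot [0.50114546 0.15997922 0.012     ]
[0.4907 0.1737] 0.025 -10.0
[0.5153 0.1693] 0.0247 -100.0
[0.511 0.145] 0.0245 169.4
[0.487  0.1495] 0.0244 81.3
[0.50102252 0.15936876]
top cap [0.50027226 0.15948577 0.077     ] foot [0.49760134 0.15903998 0.012     ]
scene cap [0.50095075 0.16294329 0.077     ] foot [0.49509818 0.15625839 0.012     ]
```

Request:
step_arm([
  [0.01,0.01,-0.03,0,0,-6,-1],
  [0.02,0.02,-0.06,0,0,-12,-1],
  [0.03,0.03,-0.09,0,0,-18,-1],
  [0.04,0.04,-0.12,0,0,-24,-1],
  [0.0405,0.04,-0.15,0,0,-30,-1],
  [0.0405,0.04,-0.18,0,0,-30,-1],
  [0.0405,0.04,-0.2,0,0,-30,-1],
  [0.0405,0.04,-0.2,0,0,-30,-1],
])

```text
t: 3.67
eef_pos: [0.4976, 0.1599, 0.1024]
tool_rot: [-0.001, 0.764, 0.645, -0.004]
contact_force: [-0.6, -0.1, 0.6]
gripper_width: 0.999
```

```bash
python3 - <<'E'
from h import *
o=bot.get_obs(); print({k:np.round(v,4).tolist() for k,v in o.items() if k in('t','eef_pos','tool_rot','q','contact_force')})
c=snap('wrist','wrist2'); p=o['eef_pos']
print(topx(c,[.5005,.1597,.077]),topx(c,[p[0],p[1],.077]))
E
```

```text
{'t': 3.6667, 'q': [-0.8048, 0.4346, 0.4692, 2.0498, -0.2884, 0.7278, -0.3221], 'eef_pos': [0.4976, 0.1599, 0.1024], 'tool_rot': [-0.0006, 0.7639, 0.6454, -0.0038], 'contact_force': [-0.6102, -0.1158, 0.606]}
[255.31617234 220.11434034] [250.53649231 220.55444927]
```

View pics/wrist2.png

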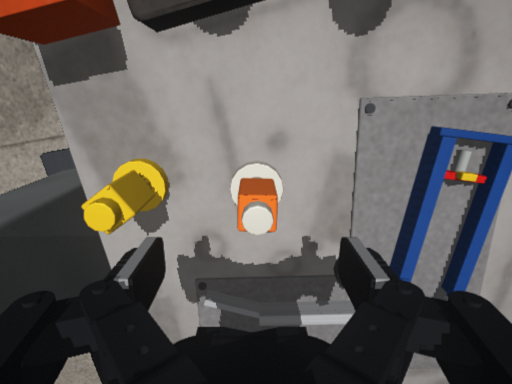

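Request:
step_arm([
  [0.0015,0,-0.02,0,0,0,-1],
  [0.0015,0,-0.04,0,0,0,-1],
  [0.0015,0,-0.06,0,0,0,-1],
  [0.0015,0,-0.07,0,0,0,-1],
  [0.0015,0,-0.077,0,0,0,-1],
  [0.0015,0,-0.077,0,0,0,-1],
])

```text
t: 4.22
eef_pos: [0.5021, 0.1608, 0.0294]
tool_rot: [-0.0, 0.764, 0.645, -0.0]
contact_force: [-0.5, 1.1, -0.0]
gripper_width: 1.001
```

```bash
python3 - <<'E'
from h import *
o=bot.get_obs(); print({k:np.round(v,4).tolist() for k,v in o.items() if k in('t','eef_pos','tool_rot','q','contact_force')})
c=snap('wrist','wrist3')
E
```

```text
{'t': 4.2167, 'q': [-0.7333, 0.5586, 0.3885, 2.0746, -0.378, 0.5755, -0.2459], 'eef_pos': [0.5021, 0.1608, 0.0294], 'tool_rot': [-0.0001, 0.764, 0.6452, -0.0], 'contact_force': [-0.5204, 1.1183, -0.0049]}
```

View pics/wrist3.png

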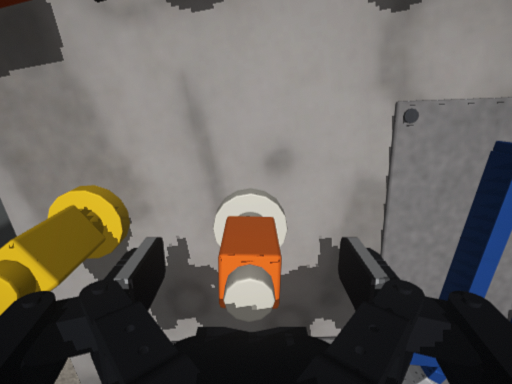

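Request:
step_arm([
  [0.0015,0,0,0,0,0,1],
  [0.0015,0,0,0,0,0,1],
  [0.0015,0,0,0,0,0,1],
  [0.0015,0,0,0,0,0,1],
  [0.0015,0,0,0,0,0,1],
  [0.0015,0,0,0,0,0,1],
  [0.0015,0,0,0,0,0,1],
  [0.0015,0,0,0,0,0,1],
], force=40)

```text
t: 4.93
eef_pos: [0.5034, 0.1609, 0.0297]
tool_rot: [-0.0, 0.764, 0.645, 0.0]
contact_force: [-2.7, 0.8, 6.9]
gripper_width: 0.3
```

Request:
step_arm([
  [0,0,0.02,0,0,0,1],
  [0,0,0.04,0,0,0,1],
  [0,0,0.06,0,0,0,1],
  [-0.01,-0.03,0.06,0,0,0,1],
  [-0.02,-0.06,0.06,0,0,0,1],
  [-0.03,-0.09,0.06,0,0,0,1],
  [-0.04,-0.12,0.06,0,0,0,1],
  [-0.0495,-0.143,0.06,0,0,0,1],
  [-0.0495,-0.143,0.06,0,0,0,1],
  [-0.0495,-0.143,0.06,0,0,0,1],
])

```text
t: 5.77
eef_pos: [0.4528, 0.0162, 0.0891]
tool_rot: [-0.0, 0.765, 0.644, -0.001]
contact_force: [-0.5, 0.5, -3.0]
gripper_width: 0.3
```

```bash
python3 - <<'E'
from ov import *
o=bot.get_obs(); print({k:np.round(v,4).tolist() for k,v in o.items() if k in('t','eef_pos','tool_rot','q','contact_force')})
for n in ['wrist','scene','top']:
    c=snap(n,n+'4'); p=o['eef_pos']
pose=(.5738,.0686,np.radians(-6.9))
overlay('scene4',pose,80,'ov_s4',(180,150,350,250),4.5)
overlay('top4',pose,80,'ov_t4',(140,100,300,240),4.5)
overlay('wrist4',pose,80,'ov_w4',(0,0,512,384),1.5)
E
```

```text
{'t': 5.7667, 'q': [-0.5811, 0.3578, 0.4877, 2.2184, -0.2843, 0.6246, -0.0587], 'eef_pos': [0.4528, 0.0162, 0.0891], 'tool_rot': [-0.0003, 0.7651, 0.6439, -0.0005], 'contact_force': [-0.4505, 0.5361, -2.9672]}
```

View pics/ov_w4.png

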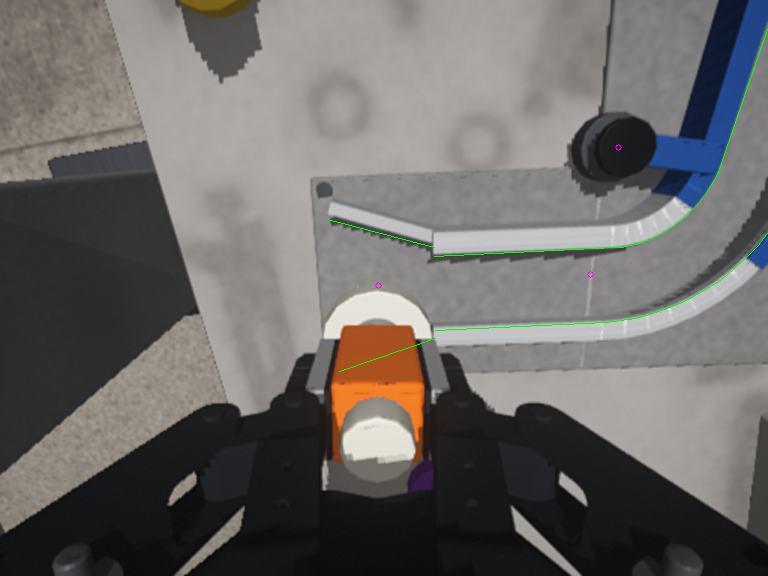

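View pics/ov_s4.png

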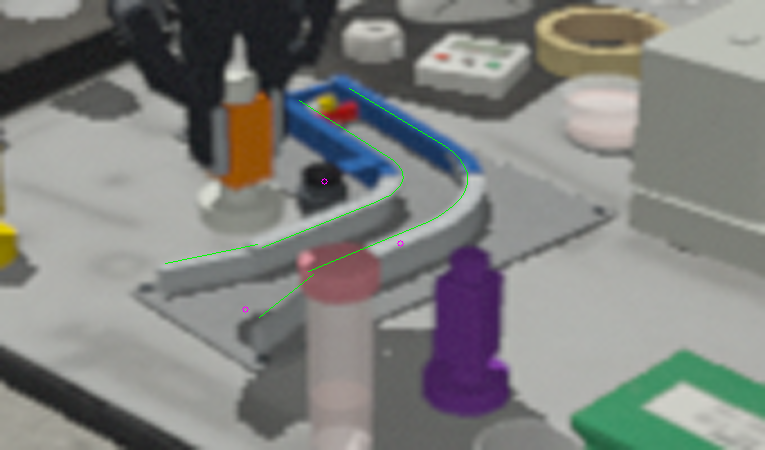

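View pics/ov_t4.png

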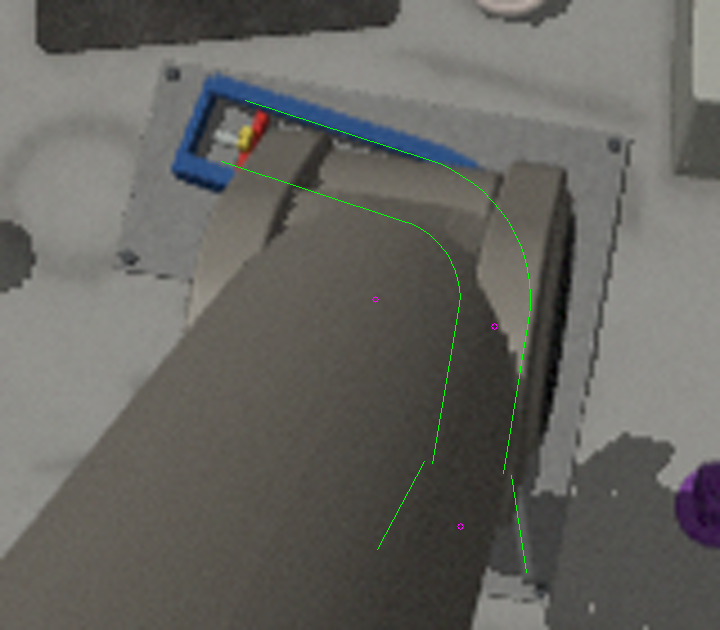

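```bash
python3 - <<'E'
from ov import *
d=np.load('pics/wrist4.npz'); p=np.array([.4528,.0162]); a=2*np.arctan2(.6439,.7651); tx=np.array([np.cos(a),np.sin(a)]); print(np.degrees(a))
z0=.0891-.0295
img=cv2.cvtColor(d['img'],cv2.COLOR_RGB2BGR); img=cv2.resize(img,None,fx=2,fy=2)
def circ(r,z,col):
    for t in np.linspace(0,2*np.pi,120):
        q=topx(d,[p[0]+r*np.cos(t),p[1]+r*np.sin(t),z])*2+1; cv2.circle(img,tuple(map(int,q)),1,col,-1)
circ(.022,z0+.012,(0,255,0)); circ(.0085,z0+.077,(255,0,255))
for s in range(4):
    b=a+np.pi/4+s*np.pi/2; q=topx(d,[p[0]+.01838*np.cos(b),p[1]+.01838*np.sin(b),z0+.066])*2+1; cv2.circle(img,tuple(map(int,q)),3,(255,255,0),-1)
cv2.imwrite('pics/car4.png',img[350:768,300:760])
E
```

```text
80.16721521776704
```

View pics/car4.png

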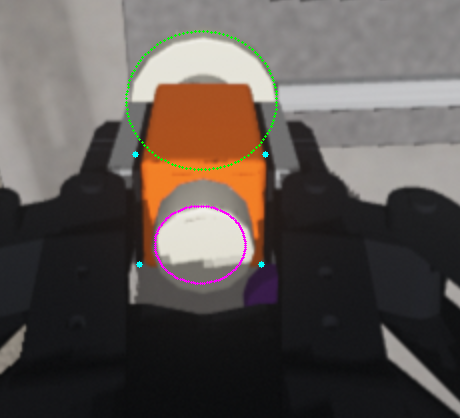

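Request:
step_arm([
  [0.001,0.001,-0.02,0,0,0,1],
  [0.001,0.001,-0.035,0,0,0,1],
  [0.001,0.001,-0.045,0,0,0,1],
  [0.001,0.001,-0.05,0,0,0,1],
  [0.001,0.001,-0.0535,0,0,0,1],
  [0.001,0.001,-0.0535,0,0,0,1],
  [0.001,0.001,-0.0535,0,0,0,1],
])

```text
t: 6.5
eef_pos: [0.4553, 0.0188, 0.0361]
tool_rot: [0.0, 0.764, 0.645, 0.0]
contact_force: [0.2, -0.2, -3.3]
gripper_width: 0.296
```

Request:
step_arm([
  [0,0,-0.001,0,0,0,1],
  [0,0,-0.0015,0,0,0,1],
  [0,0,-0.002,0,0,0,1],
  [0,0,-0.002,0,0,0,1],
])

```text
t: 6.83
eef_pos: [0.455, 0.0188, 0.034]
tool_rot: [0.0, 0.764, 0.645, 0.0]
contact_force: [-0.1, -0.9, -3.4]
gripper_width: 0.297
```

Request:
step_arm([
  [0,0,-0.0005,0,0,0,1],
  [0,0,-0.001,0,0,0,1],
  [0,0,-0.001,0,0,0,1],
])

```text
t: 7.08
eef_pos: [0.4551, 0.0188, 0.0337]
tool_rot: [-0.0, 0.764, 0.645, 0.0]
contact_force: [-4.0, -0.1, 11.9]
gripper_width: 0.297
```

```bash
python3 - <<'E'
from ov import *
o=bot.get_obs(); print({k:np.round(v,4).tolist() for k,v in o.items() if k in('t','eef_pos','tool_rot','contact_force')})
c=snap('wrist','wrist5'); c=snap('scene','scene5')
pose=(.5738,.0686,np.radians(-6.9))
overlay('wrist5',pose,80,'ov_w5',(0,0,512,384),1.5)
overlay('scene5',pose,80,'ov_s5',(180,150,350,250),4.5)
E
```

```text
{'t': 7.0833, 'eef_pos': [0.4551, 0.0188, 0.0337], 'tool_rot': [-0.0003, 0.7642, 0.645, 0.0004], 'contact_force': [-3.9792, -0.057, 11.8848]}
```

View pics/ov_w5.png

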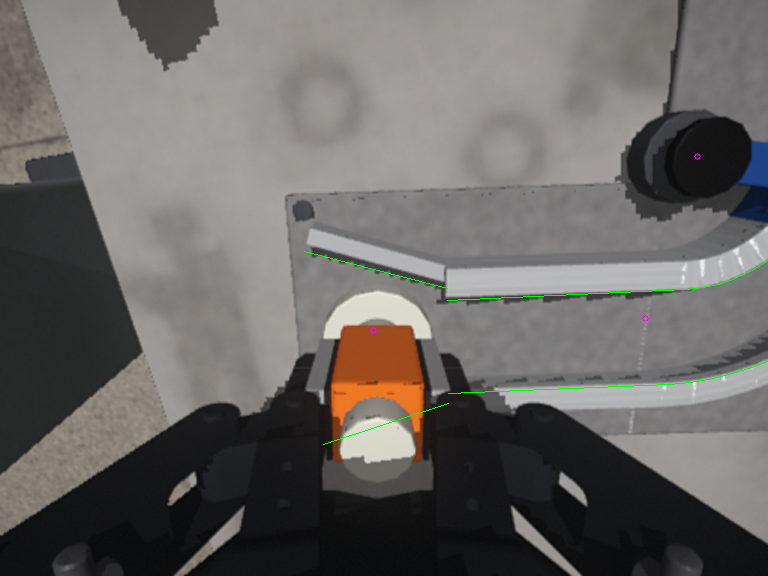

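View pics/ov_s5.png

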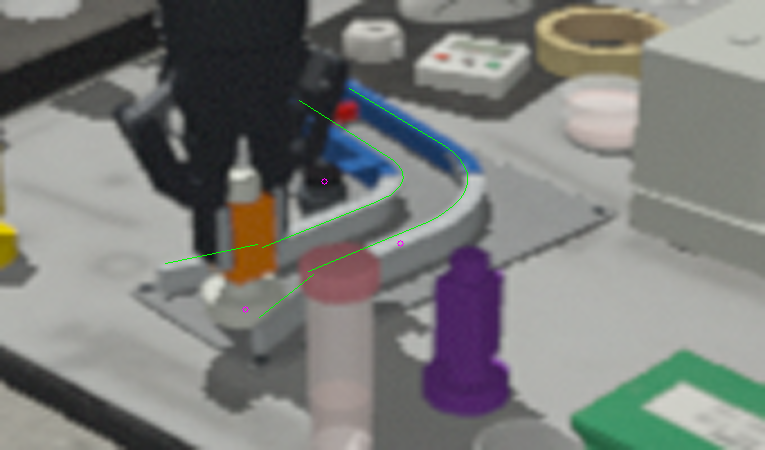

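Request:
step_arm([
  [0,0,0.0011,0,0,0,1],
  [0.003,-0.0008,0.0011,0,0,0,1],
  [0.006,-0.0012,0.0011,0,0,0,1],
  [0.009,-0.0016,0.0011,0,0,0,1],
  [0.012,-0.002,0.0011,0,0,0,1],
  [0.015,-0.0023,0.0011,0,0,0,1],
  [0.018,-0.0027,0.0011,0,0,0,1],
  [0.02,-0.003,0.0011,0,0,0,1],
  [0.02,-0.003,0.0011,0,0,0,1],
])

```text
t: 7.93
eef_pos: [0.4755, 0.0158, 0.0339]
tool_rot: [0.0, 0.764, 0.645, 0.0]
contact_force: [0.6, -0.1, -3.6]
gripper_width: 0.298
```

Request:
step_arm([
  [0.003,-0.0004,0,0,0,0,1],
  [0.006,-0.0007,0,0,0,0,1],
  [0.009,-0.0011,0,0,0,0,1],
  [0.012,-0.0014,0,0,0,0,1],
  [0.012,-0.0014,0,0,0,0,1],
])

```text
t: 8.35
eef_pos: [0.4876, 0.0146, 0.034]
tool_rot: [0.0, 0.764, 0.645, 0.0]
contact_force: [-0.3, 2.2, -3.3]
gripper_width: 0.302
```

Request:
step_arm([
  [0.004,0,0,0,0,0,1],
  [0.008,-0.0004,0,0,0,0,1],
  [0.012,-0.0009,0,0,0,0,1],
  [0.016,-0.0014,0,0,0,0,1],
  [0.02,-0.0019,0,0,0,0,1],
  [0.02,-0.0019,0,0,0,0,1],
])

```text
t: 8.85
eef_pos: [0.5082, 0.0122, 0.034]
tool_rot: [0.001, 0.764, 0.645, 0.0]
contact_force: [0.1, 1.3, -3.1]
gripper_width: 0.298
```

```bash
python3 - <<'E'
from ov import *
o=bot.get_obs(); print({k:np.round(v,4).tolist() for k,v in o.items() if k in('t','eef_pos','tool_rot','contact_force')})
c=snap('wrist','wrist6')
pose=(.5738,.0686,np.radians(-6.9))
overlay('wrist6',pose,80,'ov_w6',(0,0,512,384),1.5)
E
```

```text
{'t': 8.85, 'eef_pos': [0.5082, 0.0122, 0.034], 'tool_rot': [0.0005, 0.7641, 0.6451, 0.0004], 'contact_force': [0.0721, 1.2952, -3.0876]}
```

View pics/ov_w6.png

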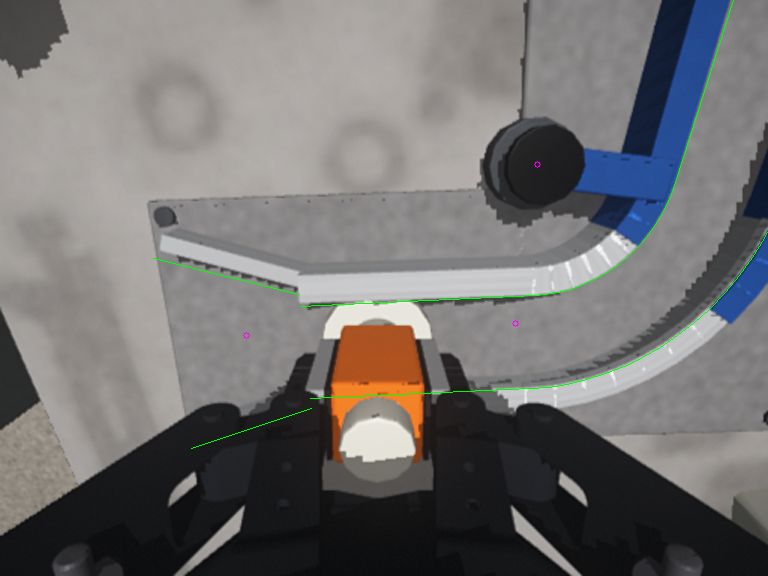

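Request:
step_arm([
  [0.005,-0.0005,0,0,0,0,1],
  [0.01,-0.0011,0,0,0,0,1],
  [0.015,-0.0017,0,0,0,0,1],
  [0.02,-0.0023,0,0,0,0,1],
  [0.025,-0.0029,0,0,0,0,1],
  [0.03,-0.0035,0,0,0,0,1],
  [0.03,-0.0035,0,0,0,0,1],
])

```text
t: 9.48
eef_pos: [0.5384, 0.0088, 0.034]
tool_rot: [0.001, 0.764, 0.645, 0.001]
contact_force: [-0.1, -0.0, -2.6]
gripper_width: 0.294
```

```bash
python3 - <<'E'
import numpy as np
th=np.radians(-6.9);R=np.array([[np.cos(th),-np.sin(th)],[np.sin(th),np.cos(th)]])
o=np.array([573.8,68.6])+R@[0,1.2]
for leg in (80,):
  for a in list(range(0,leg+1,5)):
    t=np.radians(a); print(a,(o+R@[65*np.sin(t),-65*np.cos(t)]).round(1))
  t=np.radians(leg)
  for s in range(10,86,15): print('leg',s,(o+R@(np.array([65*np.sin(t),-65*np.cos(t)])+s*np.array([np.cos(t),np.sin(t)]))).round(1))
E
```

```text
0 [566.1   5.3]
5 [571.8   4.8]
10 [577.5   4.9]
15 [583.1   5.4]
20 [588.7   6.5]
25 [594.1   8. ]
30 [599.4  10. ]
35 [604.6  12.5]
40 [609.4  15.3]
45 [614.1  18.6]
50 [618.4  22.3]
55 [622.3  26.4]
60 [625.9  30.8]
65 [629.1  35.4]
70 [631.9  40.4]
75 [634.3  45.5]
80 [636.1  50.9]
leg 10 [639.   60.5]
leg 25 [643.4  74.8]
leg 40 [647.8  89.2]
leg 55 [652.1 103.5]
leg 70 [656.5 117.9]
leg 85 [660.8 132.2]
```

Request:
step_arm([
  [0.005,-0.0006,0,0,0,0,1],
  [0.01,-0.0012,0,0,0,0,1],
  [0.015,-0.0018,0,0,0,0,1],
  [0.02,-0.0024,0,0,0,0,1],
  [0.025,-0.003,0,0,0,0,1],
  [0.028,-0.0034,0,0,0,0,1],
  [0.028,-0.0034,0,0,0,0,1],
])

```text
t: 10.07
eef_pos: [0.5659, 0.0054, 0.0339]
tool_rot: [0.0, 0.764, 0.645, 0.0]
contact_force: [-0.1, 0.5, -3.1]
gripper_width: 0.299
```

Request:
step_arm([
  [0.003,-0.0003,0,0,0,0,1],
  [0.0057,-0.0005,0,0,0,0,1],
  [0.0086,-0.0005,0,0,0,0,1],
  [0.0114,-0.0004,0,0,0,0,1],
  [0.0142,-0.0002,0,0,0,0,1],
  [0.017,0.0001,0,0,0,0,1],
  [0.017,0.0001,0,0,0,0,1],
])

```text
t: 10.65
eef_pos: [0.5827, 0.0058, 0.034]
tool_rot: [0.0, 0.764, 0.645, 0.0]
contact_force: [0.2, 0.5, -3.8]
gripper_width: 0.298
```

Request:
step_arm([
  [0.0028,0.0005,0,0,0,0,1],
  [0.0056,0.0011,0,0,0,0,1],
  [0.0083,0.0018,0,0,0,0,1],
  [0.011,0.0026,0,0,0,0,1],
  [0.0137,0.0036,0,0,0,0,1],
  [0.0163,0.0046,0,0,0,0,1],
  [0.0163,0.0046,0,0,0,0,1],
])

```text
t: 11.23
eef_pos: [0.5989, 0.0107, 0.0339]
tool_rot: [0.0, 0.764, 0.645, 0.0]
contact_force: [0.1, -0.1, -3.0]
gripper_width: 0.295
```

Request:
step_arm([
  [0.0026,0.0012,0,0,0,0,1],
  [0.0052,0.0025,0,0,0,0,1],
  [0.0076,0.0039,0,0,0,0,1],
  [0.01,0.0053,0,0,0,0,1],
  [0.0124,0.0069,0,0,0,0,1],
  [0.0147,0.0086,0,0,0,0,1],
  [0.0147,0.0086,0,0,0,0,1],
])

```text
t: 11.82
eef_pos: [0.6135, 0.0195, 0.0339]
tool_rot: [0.0, 0.764, 0.645, 0.0]
contact_force: [-0.7, 0.3, -3.0]
gripper_width: 0.299
```

```bash
python3 - <<'E'
from ov import *
o=bot.get_obs(); print({k:np.round(v,4).tolist() for k,v in o.items() if k in('t','eef_pos','q','contact_force')})
c=snap('wrist','wrist7')
pose=(.5738,.0686,np.radians(-6.9))
overlay('wrist7',pose,80,'ov_w7',(0,0,512,384),1.5)
E
```

```text
{'t': 11.8167, 'q': [-0.4292, 0.6568, 0.4046, 1.8665, -0.3851, 0.695, 0.0318], 'eef_pos': [0.6135, 0.0195, 0.0339], 'contact_force': [-0.7202, 0.3169, -2.9889]}
```

View pics/ov_w7.png

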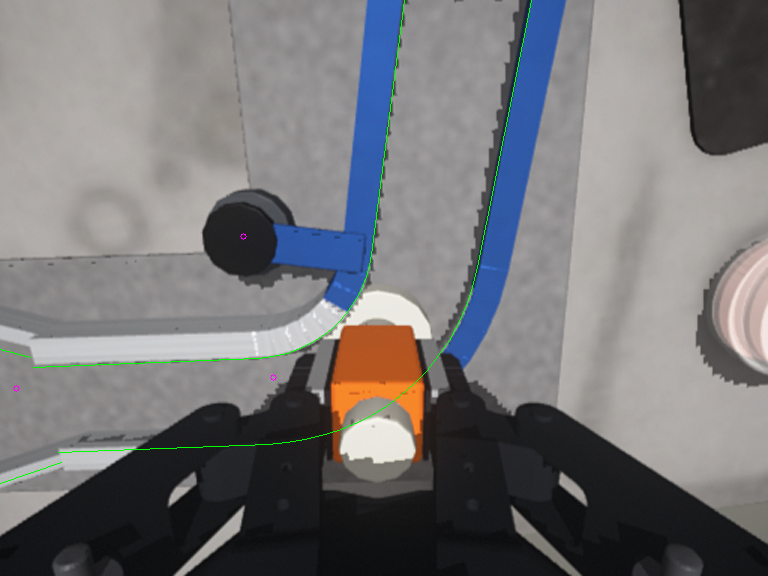

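Request:
step_arm([
  [0.0022,0.0018,0,0,0,0,1],
  [0.0043,0.0037,0,0,0,0,1],
  [0.0063,0.0057,0,0,0,0,1],
  [0.0082,0.0078,0,0,0,0,1],
  [0.01,0.01,0,0,0,0,1],
  [0.0118,0.0122,0,0,0,0,1],
  [0.0118,0.0122,0,0,0,0,1],
])

```text
t: 12.45
eef_pos: [0.6252, 0.032, 0.0339]
tool_rot: [-0.0, 0.764, 0.646, 0.0]
contact_force: [0.1, 0.4, -2.7]
gripper_width: 0.299
```

Request:
step_arm([
  [0.002,0.0016,0,0,0,0,1],
  [0.0037,0.0036,0,0,0,0,1],
  [0.0052,0.006,0,0,0,0,1],
  [0.0065,0.0085,0,0,0,0,1],
  [0.0078,0.011,0,0,0,0,1],
  [0.0089,0.0136,0,0,0,0,1],
  [0.0089,0.0136,0,0,0,0,1],
])

```text
t: 13.03
eef_pos: [0.6339, 0.0457, 0.0339]
tool_rot: [-0.0, 0.764, 0.646, 0.0]
contact_force: [-0.2, -0.3, -4.0]
gripper_width: 0.303
```

Request:
step_arm([
  [0.0011,0.0026,0,0,0,0,1],
  [0.002,0.0052,0,0,0,0,1],
  [0.0028,0.008,0,0,0,0,1],
  [0.0037,0.011,0,0,0,0,1],
  [0.0046,0.0139,0,0,0,0,1],
  [0.0055,0.0168,0,0,0,0,1],
  [0.0055,0.0168,0,0,0,0,1],
])

```text
t: 13.62
eef_pos: [0.6393, 0.0627, 0.0339]
tool_rot: [-0.0, 0.764, 0.646, 0.0]
contact_force: [-1.2, 2.2, -3.3]
gripper_width: 0.299
```

```bash
python3 - <<'E'
from ov import *
o=bot.get_obs(); print({k:np.round(v,4).tolist() for k,v in o.items() if k in('t','eef_pos','q','contact_force')})
c=snap('wrist','wrist8')
pose=(.5738,.0686,np.radians(-6.9))
overlay('wrist8',pose,80,'ov_w8',(0,0,512,384),1.5)
E
```

```text
{'t': 13.6167, 'q': [-0.4844, 0.6933, 0.4079, 1.7944, -0.3891, 0.7338, -0.0351], 'eef_pos': [0.6393, 0.0627, 0.0339], 'contact_force': [-1.1912, 2.1924, -3.2533]}
```

View pics/ov_w8.png

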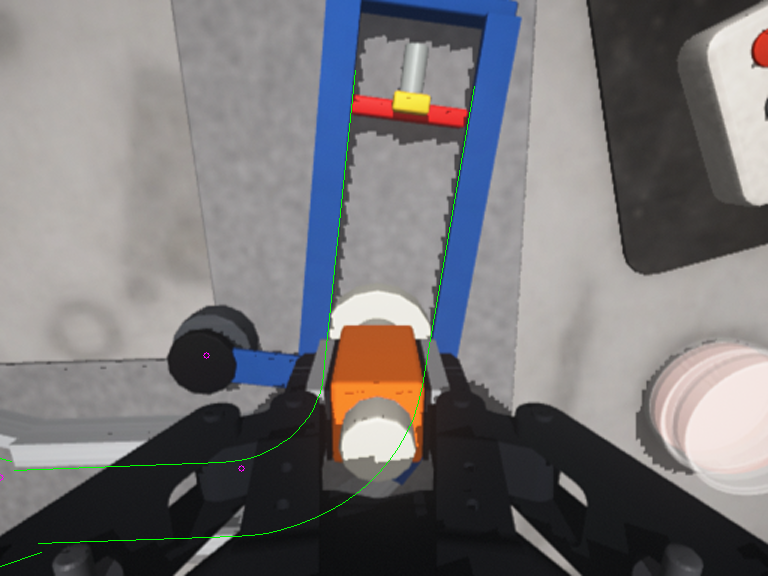

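Request:
step_arm([
  [0.0015,0.0046,0,0,0,0,1],
  [0.0029,0.0092,0,0,0,0,1],
  [0.0043,0.0138,0,0,0,0,1],
  [0.0057,0.0184,0,0,0,0,1],
  [0.0071,0.023,0,0,0,0,1],
  [0.0085,0.0276,0,0,0,0,1],
  [0.0099,0.0322,0,0,0,0,1],
  [0.0113,0.0368,0,0,0,0,1],
  [0.0113,0.0368,0,0,0,0,1],
])

```text
t: 14.42
eef_pos: [0.6507, 0.1001, 0.0339]
tool_rot: [-0.0, 0.764, 0.646, 0.0]
contact_force: [-0.9, 0.1, -2.1]
gripper_width: 0.296
```

Request:
step_arm([
  [0.0012,0.0038,0,0,0,0,1],
  [0.0024,0.0076,0,0,0,0,1],
  [0.0036,0.0115,0,0,0,0,1],
  [0.0047,0.0153,0,0,0,0,1],
  [0.0047,0.0153,0,0,0,0,1],
])

```text
t: 14.83
eef_pos: [0.6553, 0.1151, 0.0339]
tool_rot: [-0.0, 0.764, 0.646, 0.0]
contact_force: [0.7, 1.2, -4.8]
gripper_width: 0.3
```

```bash
python3 - <<'E'
from ov import *
o=bot.get_obs(); print({k:np.round(v,4).tolist() for k,v in o.items() if k in('t','eef_pos','q','contact_force')})
c=snap('wrist','wrist9')
pose=(.5738,.0686,np.radians(-6.9))
overlay('wrist9',pose,80,'ov_w9',(0,0,512,384),1.5)
E
```

```text
{'t': 14.8333, 'q': [-0.5525, 0.7232, 0.4118, 1.7352, -0.3934, 0.7653, -0.1123], 'eef_pos': [0.6553, 0.1151, 0.0339], 'contact_force': [0.7279, 1.2219, -4.7703]}
```

View pics/ov_w9.png

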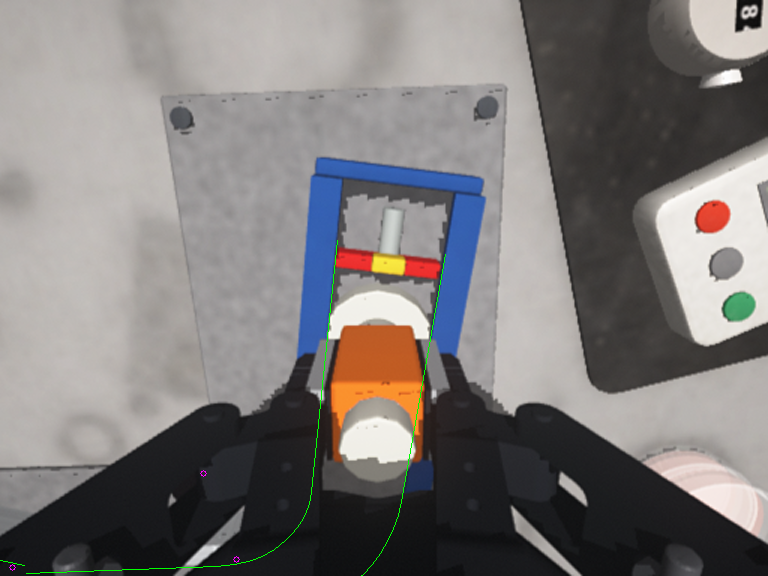

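Request:
step_arm([
  [0.0006,0.002,0,0,0,0,1],
  [0.0012,0.0038,0,0,0,0,1],
  [0.0018,0.0058,0,0,0,0,1],
  [0.0018,0.0058,0,0,0,0,1],
])

```text
t: 15.22
eef_pos: [0.657, 0.12, 0.0339]
tool_rot: [-0.0, 0.764, 0.645, 0.0]
contact_force: [0.3, 1.0, -3.5]
gripper_width: 0.3
```

Request:
step_arm([
  [0.0006,0.0019,0,0,0,0,1],
  [0.0012,0.0038,0,0,0,0,1],
  [0.0012,0.0038,0,0,0,0,1],
])

```text
t: 15.47
eef_pos: [0.658, 0.1227, 0.0339]
tool_rot: [0.0, 0.764, 0.645, -0.0]
contact_force: [-0.5, -0.9, -3.3]
gripper_width: 0.299
```

Request:
step_arm([
  [0.0006,0.0019,0,0,0,0,1],
  [0.0012,0.0038,0,0,0,0,1],
  [0.0012,0.0038,0,0,0,0,1],
  [0.0012,0.0038,0,0,0,0,1],
])

```text
t: 15.8
eef_pos: [0.6593, 0.1269, 0.0339]
tool_rot: [0.0, 0.764, 0.645, -0.0]
contact_force: [-1.1, -2.8, -2.3]
gripper_width: 0.299
```

```bash
python3 - <<'E'
from ov import *
o=bot.get_obs(); print({k:np.round(v,4).tolist() for k,v in o.items() if k in('t','eef_pos','q','contact_force','joint_vel')})
c=snap('wrist','wrist10')
pose=(.5738,.0686,np.radians(-6.9))
overlay('wrist10',pose,80,'ov_w10',(190,80,350,240),4.5)
E
```

```text
{'t': 15.8, 'q': [-0.5677, 0.7316, 0.4138, 1.719, -0.3941, 0.7744, -0.1311], 'joint_vel': [0.0003, -0.0011, -0.0, 0.0005, -0.0001, -0.0003, 0.0018], 'eef_pos': [0.6593, 0.1269, 0.0339], 'contact_force': [-1.1207, -2.8062, -2.2856]}
```

View pics/ov_w10.png

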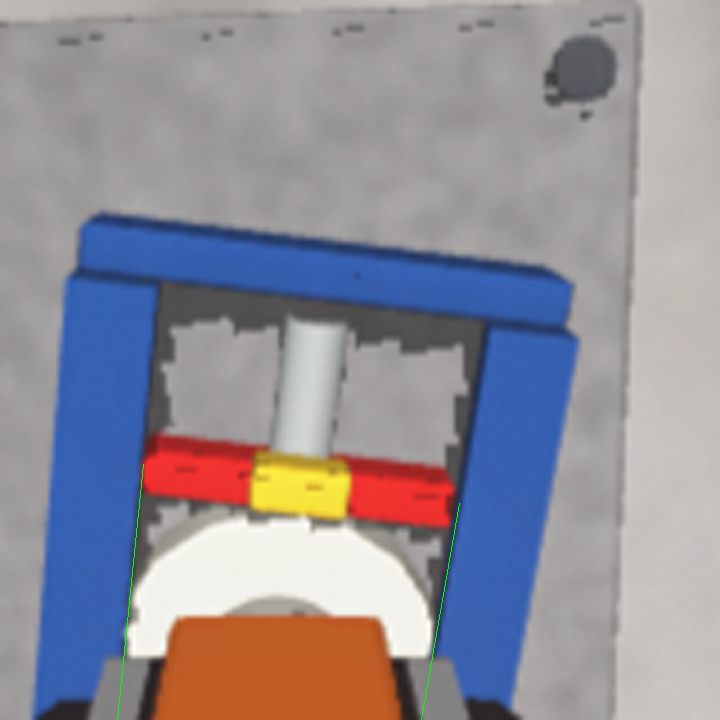

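Request:
step_arm([
  [0.0003,0.001,0,0,0,0,1],
  [0.0006,0.0019,0,0,0,0,1],
  [0.0006,0.0019,0,0,0,0,1],
  [0.0006,0.0019,0,0,0,0,1],
])

```text
t: 16.18
eef_pos: [0.6599, 0.129, 0.0338]
tool_rot: [-0.0, 0.764, 0.645, 0.0]
contact_force: [-2.2, -2.8, -2.9]
gripper_width: 0.301
```

Request:
step_arm([
  [0.0003,0.001,0,0,0,0,1],
  [0.0005,0.0019,0,0,0,0,1],
  [0.0005,0.0019,0,0,0,0,1],
])

```text
t: 16.43
eef_pos: [0.6605, 0.131, 0.0339]
tool_rot: [0.0, 0.764, 0.645, 0.0]
contact_force: [-0.3, -2.4, -3.1]
gripper_width: 0.295
```

Request:
step_arm([
  [0.0003,0.001,0,0,0,0,1],
  [0.0005,0.0019,0,0,0,0,1],
  [0.0005,0.0019,0,0,0,0,1],
])

```text
t: 16.68
eef_pos: [0.661, 0.133, 0.0339]
tool_rot: [0.0, 0.764, 0.645, 0.0]
contact_force: [-1.5, -2.9, -3.1]
gripper_width: 0.299
```

```bash
python3 - <<'E'
from ov import *
o=bot.get_obs(); print({k:np.round(v,4).tolist() for k,v in o.items() if k in('t','eef_pos','q','contact_force','joint_vel')})
c=snap('wrist','wrist11')
pose=(.5738,.0686,np.radians(-6.9))
overlay('wrist11',pose,80,'ov_w11',(190,80,350,240),4.5)
E
```

```text
{'t': 16.6833, 'q': [-0.5748, 0.7352, 0.414, 1.7117, -0.3947, 0.778, -0.1394], 'joint_vel': [0.0023, -0.0002, -0.0014, -0.0002, -0.0012, -0.0021, 0.0021], 'eef_pos': [0.661, 0.133, 0.0339], 'contact_force': [-1.4693, -2.9238, -3.1204]}
```

View pics/ov_w11.png

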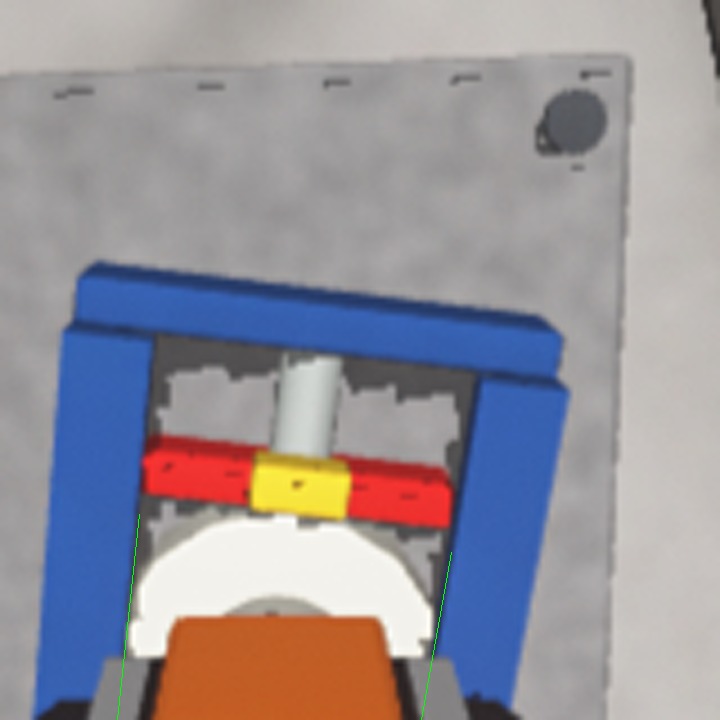

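Request:
step_arm([
  [0.0002,0.0007,0,0,0,0,1],
  [0.0004,0.0014,0,0,0,0,1],
  [0.0004,0.0014,0,0,0,0,1],
])

```text
t: 16.98
eef_pos: [0.6611, 0.1333, 0.0339]
tool_rot: [0.0, 0.764, 0.645, -0.0]
contact_force: [-1.3, -4.8, -2.4]
gripper_width: 0.299
```

Request:
step_arm([
  [0.0002,0.0007,0,0,0,0,1],
  [0.0004,0.0014,0,0,0,0,1],
  [0.0004,0.0014,0,0,0,0,1],
])

```text
t: 17.23
eef_pos: [0.6612, 0.1335, 0.0339]
tool_rot: [0.0, 0.764, 0.645, -0.001]
contact_force: [-3.5, -6.1, -0.2]
gripper_width: 0.302
```

Request:
step_arm([
  [0.0003,0.001,0,0,0,0,1],
  [0.0005,0.0018,0,0,0,0,1],
  [0.0005,0.0018,0,0,0,0,1],
  [0.0005,0.0018,0,0,0,0,1],
])

```text
t: 17.57
eef_pos: [0.6612, 0.1337, 0.034]
tool_rot: [0.001, 0.765, 0.644, -0.002]
contact_force: [-4.6, -8.6, 1.4]
gripper_width: 0.299
```

```bash
python3 - <<'E'
from ov import *
o=bot.get_obs(); print({k:np.round(v,4).tolist() for k,v in o.items() if k in('t','eef_pos','tool_rot','torque','contact_force','joint_vel')})
c=snap('wrist','wrist12')
pose=(.5738,.0686,np.radians(-6.9))
overlay('wrist12',pose,80,'ov_w12',(190,80,350,240),4.5)
E
```

```text
{'t': 17.5667, 'joint_vel': [-0.001, 0.0011, -0.0024, 0.0007, -0.0014, 0.001, 0.002], 'eef_pos': [0.6612, 0.1337, 0.034], 'tool_rot': [0.0006, 0.7647, 0.6443, -0.0021], 'contact_force': [-4.6327, -8.5577, 1.398], 'torque': [-2.2089, 1.0782, 0.0161]}
```

View pics/ov_w12.png

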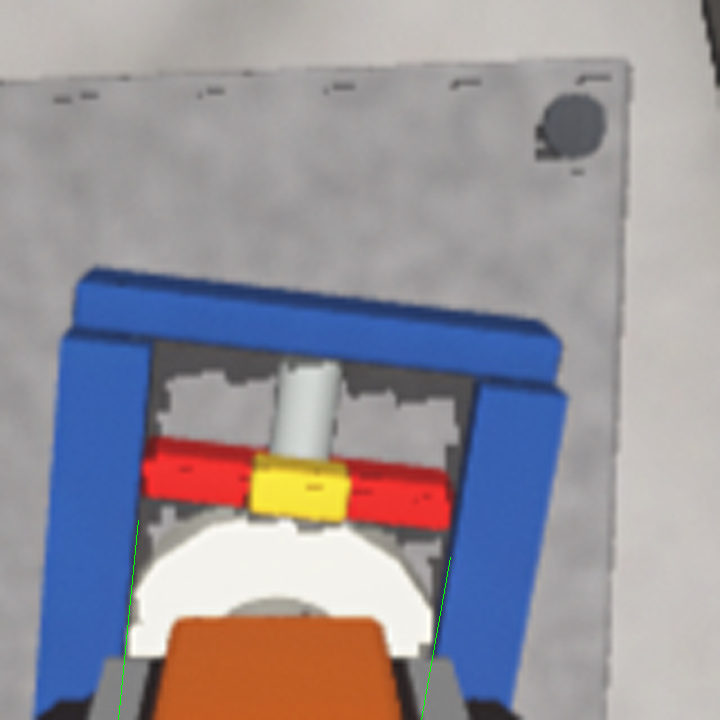

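```bash
python3 - <<'E'
from ov import *
u=np.array([np.cos(np.radians(73.1)),np.sin(np.radians(73.1))]);o=np.array([.57394,.0698])
for n in ('wrist1','wrist8','wrist9','wrist10','wrist12'):
    d=np.load(f'pics/{n}.npz'); im=d['img'].astype(int); r,g,b=im[...,0],im[...,1],im[...,2]
    m=(r>150)&(g<70)&(b<70); m[:, :]=m
    mm=np.zeros_like(m); 
    # restrict to near lane end
    c=topx(d,[.663,.14,.02]); yy,xx=np.mgrid[:384,:512]; m&=(np.hypot(xx-c[0],yy-c[1])<70)
    ys,xs=np.nonzero(m); 
    pts=np.array([toworld(d,(x,y),.020)[:2]-o for x,y in zip(xs,ys)])
    s=pts@u; print(n,len(s),'red s mm: mean %.1f min %.1f max %.1f'%(s.mean()*1e3,np.percentile(s,3)*1e3,np.percentile(s,97)*1e3))
E
```

```text
wrist1 45 red s mm: mean 97.6 min 93.8 max 117.7
wrist8 542 red s mm: mean 96.3 min 93.9 max 98.9
wrist9 575 red s mm: mean 99.0 min 95.6 max 102.3
wrist10 586 red s mm: mean 104.9 min 101.4 max 108.4
wrist12 586 red s mm: mean 111.5 min 108.0 max 115.2
```

Request:
step_arm([
  [-0.0006,-0.002,0,0,0,0,1],
  [-0.001,-0.0035,0,0,0,0,1],
  [-0.001,-0.0035,0,0,0,0,1],
  [-0.001,-0.0035,0,0,0,0,1],
])

```text
t: 17.95
eef_pos: [0.6611, 0.1334, 0.0339]
tool_rot: [0.0, 0.764, 0.645, -0.0]
contact_force: [-1.6, -4.9, -2.6]
gripper_width: 0.299
```

Request:
step_arm([
  [-0.0003,-0.001,0,0,0,0,1],
  [-0.0004,-0.0014,0,0,0,0,1],
  [-0.0004,-0.0014,0,0,0,0,1],
])

```text
t: 18.2
eef_pos: [0.6611, 0.1332, 0.0339]
tool_rot: [-0.0, 0.764, 0.645, 0.001]
contact_force: [0.3, -2.2, -3.6]
gripper_width: 0.301
```

Request:
step_arm([
  [0,0,0,0,0,0,0.3],
  [0,0,0,0,0,0,0],
  [0,0,0,0,0,0,0],
  [0,0,0,0,0,0,0],
  [0,0,0,0,0,0,0],
])

```text
t: 18.62
eef_pos: [0.6611, 0.1328, 0.0342]
tool_rot: [0.0, 0.764, 0.645, 0.0]
contact_force: [0.7, 0.3, -0.8]
gripper_width: 0.501
```

```bash
python3 - <<'E'
from ov import *
o=bot.get_obs(); print({k:np.round(v,4).tolist() for k,v in o.items() if k in('t','eef_pos','tool_rot','torque','contact_force','gripper_width')})
c=snap('wrist','wrist13')
E
```

```text
{'t': 18.6167, 'eef_pos': [0.6611, 0.1328, 0.0342], 'tool_rot': [0.0, 0.7639, 0.6453, 0.0005], 'contact_force': [0.7057, 0.3197, -0.8152], 'torque': [0.0163, 0.0416, 0.0233], 'gripper_width': 0.5006}
```

View pics/wrist13.png

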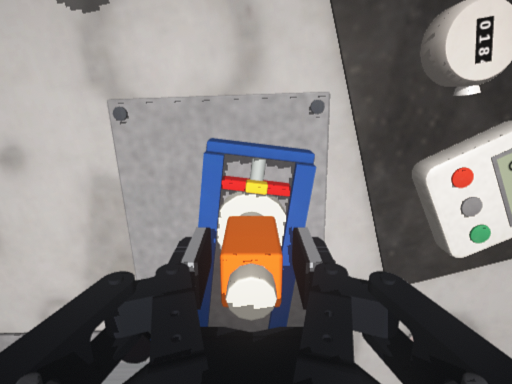

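Request:
step_arm([
  [0,0,0.01,0,0,0,0],
  [0,0,0.03,0,0,0,0],
  [0,0,0.06,0,0,0,0],
  [0,0,0.09,0,0,0,0],
  [0,0,0.12,0,0,0,0],
  [0,0,0.15,0,0,0,0],
  [-0.02,-0.02,0.17,0,0,0,0],
  [-0.05,-0.04,0.18,0,0,0,0],
  [-0.08,-0.05,0.19,0,0,0,0],
  [-0.08,-0.05,0.19,0,0,0,0],
])

```text
t: 19.5
eef_pos: [0.5769, 0.0782, 0.2264]
tool_rot: [-0.001, 0.766, 0.643, 0.0]
contact_force: [0.5, 0.1, 0.1]
gripper_width: 0.503
```

```bash
python3 - <<'E'
from ov import *
o=bot.get_obs(); print({k:np.round(v,4).tolist() for k,v in o.items() if k in('t','eef_pos','contact_force','gripper_width')})
pose=(.5738,.0686,np.radians(-6.9))
for n in ('wrist','scene','top'): c=snap(n,n+'14')
overlay('wrist14',pose,80,'ov_w14',(0,0,512,384),1.5)
overlay('scene14',pose,80,'ov_s14',(180,130,350,250),4.5)
u=np.array([np.cos(np.radians(73.1)),np.sin(np.radians(73.1))]);og=np.array([.5738,.0686])
d=np.load('pics/wrist14.npz'); im=d['img'].astype(int); r,g,b=im[...,0],im[...,1],im[...,2]
m=(r>150)&(g<70)&(b<70); c=topx(d,[.663,.14,.02]); yy,xx=np.mgrid[:384,:512]; m&=(np.hypot(xx-c[0],yy-c[1])<70)
ys,xs=np.nonzero(m); s=np.array([toworld(d,(x,y),.02)[:2]-og for x,y in zip(xs,ys)])@u; print(len(s),s.mean(),np.percentile(s,[3,97]))
E
```

```text
{'t': 19.5, 'eef_pos': [0.5769, 0.0782, 0.2264], 'contact_force': [0.4888, 0.0977, 0.1473], 'gripper_width': 0.5028}
108 0.10956861456135768 [0.1071733  0.11201624]
```

View pics/ov_w14.png

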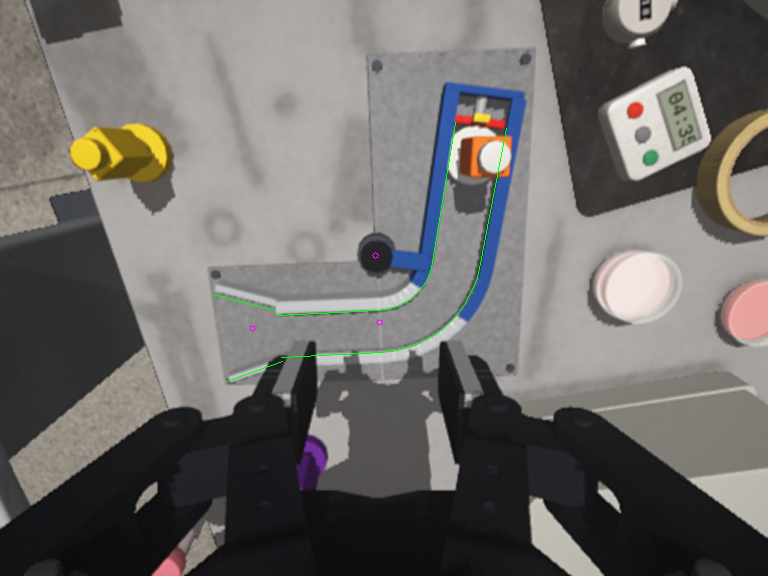

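View pics/ov_s14.png

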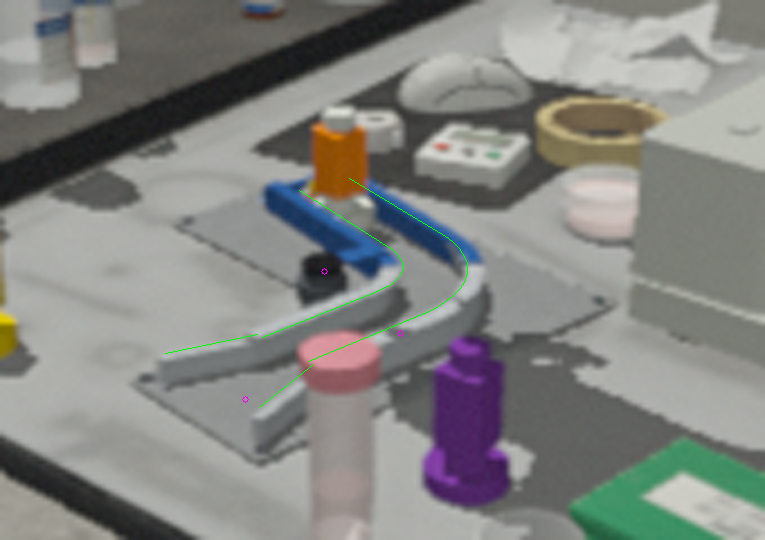

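```bash
python3 - <<'E'
from ov import *
d=np.load('pics/wrist14.npz');T=np.load('pics/top14.npz')
th=np.radians(-6.9);R=np.array([[np.cos(th),-np.sin(th)],[np.sin(th),np.cos(th)]]);t=np.radians(80)
og=np.array([573.8,68.6]); e=og+R@(np.array([65*np.sin(t),-65*np.cos(t)])+85*np.array([np.cos(t),np.sin(t)]))
print('expected home',e)
im=d['img'].astype(int);g=im.min(2)
x0,y0=topx(d,[e[0]/1e3,e[1]/1e3,.081]);print('pred cap px',x0*1.5,y0*1.5)
c=toworld(d,(495/1.5-.5,157/1.5-.5),.081)[:2]*1e3; print('cap',c,np.hypot(*(c-og)))
i=cv2.cvtColor(T['img'],cv2.COLOR_RGB2BGR)[100:240,140:300]; cv2.imwrite('pics/t14.png',cv2.resize(i,None,fx=4.5,fy=4.5,interpolation=cv2.INTER_CUBIC))
E
```

```text
expected home [660.70256942 131.03351206]
pred cap px 493.7843262264999 157.04156607092105
cap [661.03585395 131.45849031] 107.52341149067631
```

View pics/t14.png

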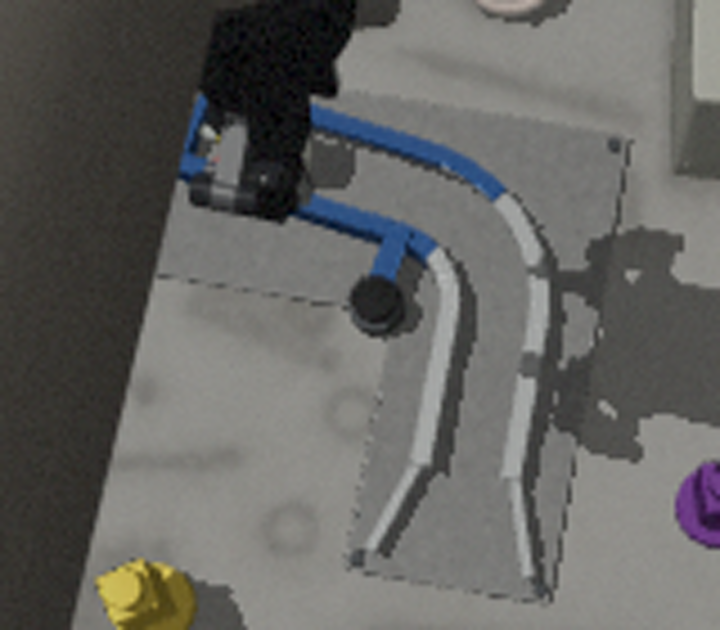

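Carrier cap measures 107.5 mm from the guide origin (107 expected at full home), upright, with the fingers clear of it.

```bash
python3 - <<'E'
from station import bot
print(bot.hand_in())
E
```

```text
the job is handed in; nothing more can be done
None
```

The carrier is standing at the end of the blue leg with the red flag pushed home against its stop. I have let go of it and handed the job in at about 20 s.

**What I did:** I picked the orange carrier up with a 40 N grip and lowered it into the flare until it touched the deck, which gave about 15 N of contact. I then raised it roughly 0.3 mm and slid it along the straight, round the bend and up the leg. The leg turned out to be clamped at about 80° of turn. At the points where I read the sensor, side forces in the track stayed at about 2 N or less. The flag moved under about 3 N. At the hard stop the push rose to about 9.5 N with no further movement, so I backed off to about 2 N, opened the fingers partway and lifted clear.

**Last checks:**
- **Position:** the wrist picture puts the carrier 107.5 mm from the guide's origin, against 107 mm expected at full home. It was standing upright.
- **Flag travel:** I measured about 12.5 to 15 mm. That fits a start of 0 to 3 mm, but vision alone cannot resolve the last millimetre or so. The force rise at the stop is the stronger evidence that it is fully home.
- **Bystanders:** in the last scene picture the tube and the purple look-alike look unmoved, and the wrist view shows the yellow one still standing. I did not check the beaker separately, but the arm never went near it.
- **Disagreement:** the wrist and top cameras differed by nearly 4 mm in x, which I averaged. The last top picture was no use for checking the carrier, because the gripper hid the end of the leg.

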